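# Open the filter module of the unit-dose packing machine

## Task

Open the filter well so the filter can be inspected: press the snap tab on the filter module all the way in with the fingertips, then push the released steel cover along its rails until it is wholly past the filter well, and leave it lying flat on the rails. Do not lift or tip the cover, and leave the cup, jars and other things as they are.

Things in the scene. Friction and masses are not known exactly. Their poses are not given: they have to be found in the camera images.
- housing: Filter module: fixed dark grey box, blue front panel, deck 60 mm above the table. Origin on the table under the middle of the rails; reaches x -70..115, y -125..125 mm. Own +y runs along the rails the way the cover is pushed off (roughly to the robot's left). Runners, tops 66 mm up, at |x| 41..53 mm; guides 6 mm higher outside them. Filter well: |x| under 41, y -105..-25 mm.
- seat (a point): Point fixed on the housing: middle of the cover's seat over the filter well, at runner height (66 mm up); the cover's origin is here at the start. Axes as the housing's. Small rear stops, 72 mm high, stand only behind the cover's corners (over 38 mm from the middle).
- park (a point): Point fixed on the housing, at runner height: middle of the parking place at the other end of the rails, 120 mm from the seat along the housing's +y. A cover here is about 2 mm from a rigid cross-wise end stop, 74 mm high. A cover 85 mm or more from the seat is wholly past the well.
- cover: Loose stainless plate, 100 mm across the rails (x), 90 mm along them (y), 10 mm thick, about 0.35 kg, resting on the runners with 2.5 mm play to each guide. Origin at the centre of its underside, 66 mm above the table; axes as the housing's. It slides with 1 to 5 N when pushed on the rear face of its rib or on its rear edge.
- rib (a point): Middle of the rear (pushing) face of the black upright rib on top of the cover: 25 mm behind the cover's origin (own y -25 mm), 19 mm above its underside. The rib is 54 mm across (x), 10 mm thick (y) and stands 18 mm above the plate, 76 to 94 mm above the table.
- tab_top (a point): Pressing point on top of the snap tab: a grey plastic block, 26 mm (x) x 38 mm (y), between the runners ahead of the cover, top 74 mm above the table when out. This point is 4 mm past the block's middle in own y, 25 mm from the cover's leading edge. While out, the block stops the cover (2 mm gap).
- tab (a joint): How far the snap tab is pressed straight down: 0 out, 0.011 m fully in (hard stop; top then 63 mm above the table, 3 mm below the cover's underside); it starts at 0 to 0.002. It yields at about 3.5 N plus 12 N per m/s and stays where it is pressed.
- tray: Bystander: white counting tray 160 x 160 x 30 mm, fixed, with tablets in it, on the side of the robot's centre line where the filter module is not.
- cup_rim (a point): Bystander: small open white plastic cup, 32 mm across and 40 mm tall, standing on the housing's far side strip beside the rails; this point is the centre of its mouth. Leave alone.
- spatula: Bystander: spatula about 190 mm long lying on the table behind the work. Leave alone.
- bottle: Bystander: amber jar, 56 mm across, 100 mm tall, behind the work; origin at the centre of its underside. Leave alone.
- vial: Bystander: white vial, 36 mm across, 60 mm tall, behind the work; origin at the centre of its underside. Leave alone.
- carton: Bystander: flat cardboard carton 70 x 110 x 30 mm; origin at the centre of its underside. Leave alone.
- reel: Bystander: ring-shaped foil reel, 90 mm across, 30 mm tall, lying flat; origin at the centre of its underside. Leave alone.
There are look-alikes about, which are no part of the job. What is shaped like the cover but purple or red is not meant.

How it is judged:
On the way, in this order (a step that is already met when the one before it is completed fails the run):
1. the snap tab is pressed all the way in while the cover is still on its seat (value of joint tab above 0.009 m and y of cover in the frame of housing below -0.055 m), for 0.1 s.
2. the cover has been pushed along the rails, wholly past the well (y of cover in the frame of housing above 0.02 m and z of cover in the frame of housing between 0.062 and 0.07 m and angle between cover's own z axis and vertical below 0.08 rad), for 0.2 s.
At the end, for the whole second after the job is handed in: The cover lies at rest and flat (within 0.08 rad) on the runners, its origin 62 to 70 mm above the table and 85 mm or more from the seat along the rails, so that the whole filter well is open. The tab counts as pressed from 9 mm of its 11 mm (all of step 2 and linear speed of cover below 0.01 m/s); the robot touches nothing.
It fails at once if the cover is lifted 9 mm or more off the runners (z of cover in the frame of housing above 0.075 m).
It fails at once if the cover is tipped by more than 0.2 rad (angle between cover's own z axis and vertical above 0.2 rad).
It fails at once if a bystander (cup, spatula, jar, vial, carton or reel) is moved by more than 20 mm (distance of any of cup_rim, spatula, bottle, vial, carton, reel from where it was at the start of the episode above 0.02 m).
It also fails if it takes over 38 s, if anything falls off the work surface, if the arm or the gripper's body presses on something with over 40 N, if the wrist force passes 120 N, or if a joint passes its speed limit or range.

## Robot

A 7-joint arm with a two-finger parallel gripper is mounted at the origin on the work surface. World frame = base frame: x ahead of the robot, y to its left, z up, the work surface at z = 0. Lengths are in m, angles in rad, forces in N, time in s.
With the tool pointing down it reaches from about 0.35 to 0.9 m from the base axis. Payload 8.1 kg.
Tool frame: the origin (TCP) lies midway between the tips of the shut fingers; the grasp point (between the pads) lies 19 mm behind it; z points along the fingers, x is the direction in which the jaws open and shut, and the axes are right-handed (so a half turn about z gives the same grasp; the last joint's range is limited). The gripper opens to 85 mm and grips with 20 to 120 N. Pads are 22 mm wide; open, the fingers measure 114 mm over their backs; the gripper's body (76 mm by 85 mm) begins 54 mm behind the grasp point. The pads swing forward as they close: fully open they stand 13 mm farther back than shut.
Start: joints at [-1.365, 0.434, 0.025, 1.573, -0.012, 1.134, -0.075], TCP at [0.19, 0.595, 0.231] pointing down, gripper open.
Joint ranges: [-2.62, 2.62], [-0.44, 2.09], [-1.27, 1.32], [0.08, 2.57], [-1.32, 4.46], [0.12, 2], [-2.74, 2.74]. Speed limits (rad/s): [2.22, 2.22, 3.01, 3.01, 3.14, 3.14, 3.14].

## Interface

Orientations are given as a 3x3 rotation matrix whose columns are the frame's x, y, z axes.
In Python, from plant import robot gives the robot as it stands. The module is installed in compiled form; this text tells all that it offers.
- The arm moves only by the tool move_arm, never from a script. Its argument "increments" is a list of rows, each a list of 3 entries, a list of its own where there are three numbers: the shift along the tool's x, y, z in mm, then the turn, a rotation vector about the tool's x, y, z in rad, then the closure, from 0 (fully open) to 1 (shut). A call has 1 to 20 rows; each row shifts and turns the pose as measured when the row begins, along the tool's axes as they then stand; what a row does not reach is not made up. A row lasts 1/12 s, in which the tool goes at most 41.7 mm and 7.16 degrees, less where a joint would pass 70% of its speed; a pose out of reach is approached as far as the arm can. A call is refused whole if a number of a shift passes 41.7 or a number of a turn 0.125, either way. A call with a gripper value outside its range is refused whole. The fingers move at their own pace and stop on an object; the grip force is fixed at half the most. Time passes only in rows, so rows that do not move let the fingers close. It gives the time, the measured TCP pose, the force and the opening at its end, in the units of the state.
- robot.get_obs(): the state, without advancing time (a new reading comes with each control period).
- robot.read_camera(name): name is "scene" or "side" or "wrist"; returns a dict with "image" (480x640x3 uint8, red, green, blue), "range_z" (480x640 float32, m along the optical axis (not along the pixel's ray), 0 where there is no reading), "K" (3x3 intrinsics, pixels), "origin" and "attitude" of the camera in the world; the wrist camera has in their place "T_tool_cam" (4x4, takes a point from camera to tool coordinates, whose origin is the TCP and whose axes are the tool frame's). Camera axes: x right, y down, z forward; pixel columns grow to the right and rows downward; lengths in m; the calibration is good to about 2 mm. A picture is of the moment at which its call begins: read the wrist's pose just before it.
- robot.job_done(): hands the job in, once; it reports no verdict.
Trained networks look in the newest picture that a camera, given by its name, has taken for a name from the list of things; names that differ only in an ending like _2 or _b are one class to them, and where a whole thing is asked for, a point or a joint stands for the part that bears it (a point fixed in the world has none). Each returns a list of dicts, best first, with "p" (0 to 1); they miss things now and then, are a little off and sometimes report something else, mostly with a low value. They report only what shows in the picture. A call takes as long as a camera call. They do not tell look-alikes from the thing itself.
- robot.cut_out(camera, target): "pixels" (480x640 bool, what is visible of it) and "at" ([column, row] in pixels, amid what is visible of it).
- robot.mark_of(camera, target): "at" ([column, row] in pixels: a listed point, or the origin of a listed thing).
The state is a dict: "clock": time; "joints": joint angles; "joint_velocities": joint speeds; "joint_torque": joint torques, N m; "eef_pos": TCP position; "tool_rot": TCP orientation; "contact_force": force on the tool from outside, world axes, zero at the start; "torque": the same for the moment, N m; "finger_gap": finger opening in m.
Only numpy, scipy, OpenCV 4.12 (cv2) and the standard library are available. Lean on these libraries where they do the work, as an engineer would, in place of code of your own. Each camera call takes 0.05 s, during which the arm holds its last target. There are 200 camera calls.

## Working session

There is one attempt and no reset: what is moved stays moved. The work goes in short steps, Python scripts to look and compute and a tool call to move; the robot and the scene stay as the last step left them, time stands still between calls to the robot, and variables do not carry over. Pictures are saved under pics/ and viewed, about 8 in all and at most 12, crops included, and the job is handed in when it is done.

Besides the shell and the picture viewer there is one more tool, called after "Call:" by a JSON object that holds its "fn" and its "kwargs", one argument or row to a line. move_arm: Moves the arm, as the interface text tells. Its arguments: {"type":"object","properties":{"increments":{"type":"array"}},"required":["increments"]}

```bash
mkdir -p pics; cat > h.py <<'E'
import numpy as np, cv2
from plant import robot
def cam(n):
    o=robot.get_obs(); c=robot.read_camera(n)
    if 'T_tool_cam' in c:
        T=np.eye(4);T[:3,:3]=o['tool_rot'];T[:3,3]=o['eef_pos'];T=T@np.array(c['T_tool_cam'])
        R,t=T[:3,:3],T[:3,3]
    else:
        R,t=np.array(c['attitude']),np.array(c['origin'])
        if R.shape!=(3,3): print('att',R)
    c['R'],c['t']=R,t; return c
def world(c,uv,z=None):
    u,v=uv; K=c['K']; ray=np.array([(u-K[0,2])/K[0,0],(v-K[1,2])/K[1,1],1.])
    if z is None:
        p=c['range_z'][int(v)-1:int(v)+2,int(u)-1:int(u)+2]; d=np.median(p)
    else: d=(z-c['t'][2])/(c['R']@ray)[2]
    return c['R']@(ray*d)+c['t']
def save(c,name,crop=None,s=1):
    im=c['image'][...,::-1]
    if crop: x0,y0,x1,y1=crop; im=im[y0:y1,x0:x1]
    cv2.imwrite('pics/'+name,cv2.resize(im,None,fx=s,fy=s))
E
python3 - <<'E'
from h import *
np.set_printoptions(precision=4,suppress=True)
o=robot.get_obs();print(o['clock'],o['eef_pos'],o['tool_rot'],o['contact_force'])
for n in ['scene','side']:
    c=cam(n);save(c,n+'0.png');print(n,c['t'],c['R'])
    for t in ['cover','rib','tab_top','seat','park','housing','cup_rim','bottle']:
        for d in robot.mark_of(n,t)[:3]:
            print(t,round(d['p'],2),np.round(d['at']),world(c,d['at']))
E
```

```text
0.0 [0.1898 0.595  0.2305] [[ 0.304   0.9527 -0.0004]
 [ 0.9527 -0.304  -0.0015]
 [-0.0015  0.0001 -1.    ]] [-0.6664  0.5434 -0.173 ]
scene [ 1.2928 -0.6902  0.8264] [[ 0.6745  0.421  -0.6064]
 [ 0.7382 -0.3927  0.5484]
 [-0.0073 -0.8176 -0.5757]]
cover 0.9 [169. 259.] [ 0.2619 -0.2457  0.0107]
cover 0.85 [204. 422.] [ 0.7223 -0.4408  0.0093]
cover 0.79 [110. 314.] [ 0.3628 -0.4463  0.0233]
rib 0.88 [195. 275.] [ 0.4379 -0.2698  0.0786]
rib 0.81 [179. 249.] [ 0.2408 -0.2058  0.0097]
rib 0.71 [218. 406.] [ 0.7236 -0.4112  0.0269]
tab_top 0.47 [239. 271.] [ 0.4836 -0.1856  0.0712]
seat 0.87 [208. 278.] [ 0.4597 -0.2525  0.0747]
park 0.72 [259. 266.] [ 0.4865 -0.1328  0.0589]
housing 0.9 [242. 296.] [ 0.5453 -0.2254  0.0606]
cup_rim 0.62 [290. 268.] [ 0.576  -0.1126  0.0927]
cup_rim 0.21 [322. 351.] [ 0.7458 -0.1768  0.0146]
bottle 0.69 [353. 330.] [ 0.7464 -0.0874  0.0122]
bottle 0.31 [362. 238.] [0.5204 0.1766 0.0045]
side [ 0.4121 -1.2363  0.8177] [[ 0.9975 -0.0259  0.0658]
 [-0.0699 -0.502   0.862 ]
 [ 0.0107 -0.8645 -0.5026]]
cover 0.88 [431. 372.] [ 0.7181 -0.439   0.0091]
cover 0.8 [305. 299.] [ 0.4566 -0.272   0.0879]
cover 0.78 [252. 382.] [ 0.3382 -0.4467  0.0109]
rib 0.91 [426. 358.] [ 0.7099 -0.4148  0.0276]
rib 0.84 [298. 302.] [ 0.4399 -0.2681  0.0782]
rib 0.77 [265. 378.] [ 0.3654 -0.4339  0.0091]
tab_top 0.39 [313. 278.] [ 0.4823 -0.1627  0.0696]
seat 0.95 [308. 300.] [ 0.4636 -0.2746  0.0867]
park 0.97 [315. 275.] [ 0.4899 -0.133   0.0587]
park 0.72 [301. 302.] [ 0.4478 -0.2713  0.0779]
park 0.72 [313. 281.] [ 0.4815 -0.1807  0.0729]
cup_rim 0.77 [354. 259.] [ 0.5917 -0.1089  0.089 ]
cup_rim 0.68 [307. 197.] [0.4965 0.405  0.0178]
bottle 0.65 [401. 274.] [ 0.7231 -0.0919  0.0254]
bottle 0.58 [390. 250.] [0.7273 0.0671 0.0023]
```

View pics/scene0.png

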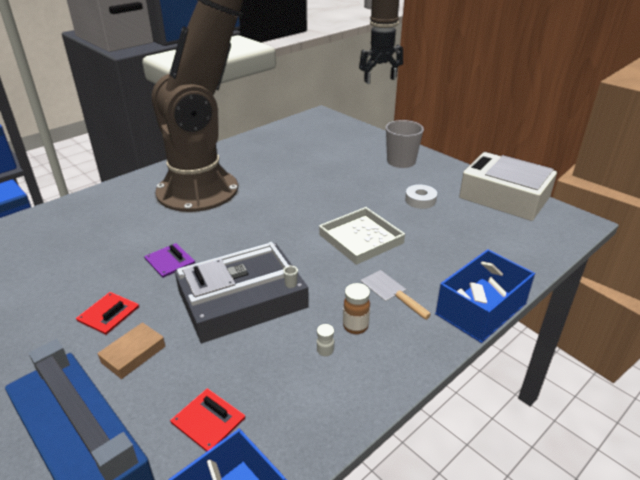

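```bash
python3 -c "
import cv2
a=cv2.imread('pics/side0.png')[230:420,220:480]
cv2.imwrite('pics/sidecrop.png',cv2.resize(a,None,fx=3,fy=3,interpolation=cv2.INTER_CUBIC))"
```

```text
(no output)
```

View pics/sidecrop.png

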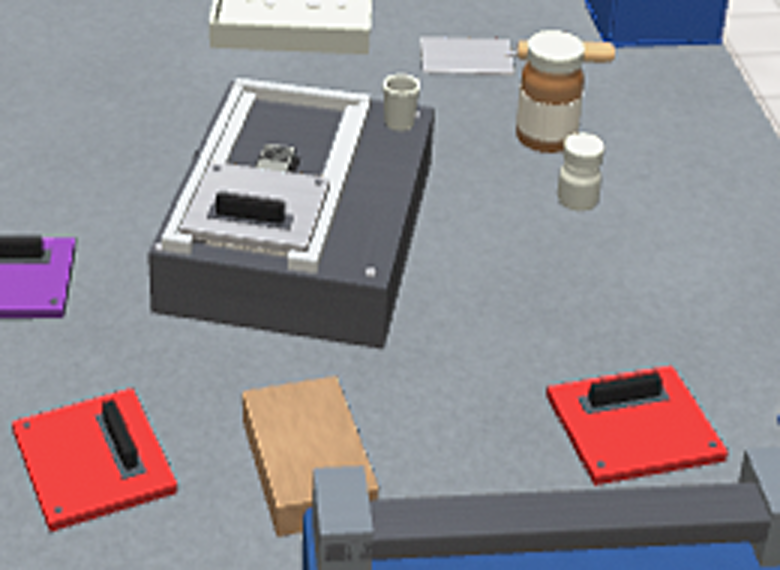

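The picture shows three look-alikes: purple at (169,259), red at (108,314) and red at (207,420). The real cover is the bare steel plate on the grey housing, scene (208,278), side (305,299), and the close crop confirms it. The tab is just ahead of it at scene (239,271), and the cup is at (290,268). I'll move above the housing with the fingers shut.

Call:
{"fn": "move_arm", "kwargs": {
  "increments": [
    [[-32, 24, 0], [0, 0, 0], 1],
    [[-32, 24, 0], [0, 0, 0], 1],
    [[-32, 24, 0], [0, 0, 0], 1],
    [[-32, 24, 0], [0, 0, 0], 1],
    [[-32, 24, 0], [0, 0, 0], 1],
    [[-32, 24, 0], [0, 0, 0], 1],
    [[-32, 24, 0], [0, 0, 0], 1],
    [[-32, 24, 0], [0, 0, 0], 1],
    [[-32, 24, 0], [0, 0, 0], 1],
    [[-32, 24, 0], [0, 0, 0], 1],
    [[-32, 24, 0], [0, 0, 0], 1],
    [[-32, 24, 0], [0, 0, 0], 1],
    [[-32, 24, 0], [0, 0, 0], 1],
    [[-32, 24, 0], [0, 0, 0], 1],
    [[-32, 24, 0], [0, 0, 0], 1],
    [[-32, 24, 0], [0, 0, 0], 1],
    [[-32, 24, 0], [0, 0, 0], 1],
    [[-32, 24, 0], [0, 0, 0], 1]
  ]
}}

```text
clock: 2.4
eef_pos: [0.4326, -0.1028, 0.229]
tool_rot: [[0.289, 0.957, 0.009], [0.957, -0.289, 0.014], [0.016, 0.005, -1.0]]
contact_force: [0.8, 1.1, 0.3]
finger_gap: 0.0003
```

```bash
python3 - <<'E'
from h import *
np.set_printoptions(precision=4,suppress=True)
o=robot.get_obs();print(o['clock'],o['eef_pos'],o['tool_rot'],o['joints'])
c=cam('wrist');print(c['T_tool_cam']);save(c,'w0.png')
for t in ['cover','rib','tab_top','seat','park','cup_rim']:
    for d in robot.mark_of('wrist',t)[:2]:
        print(t,round(d['p'],2),np.round(d['at']),world(c,d['at']))
E
```

```text
2.4 [ 0.4326 -0.1028  0.229 ] [[ 0.2889  0.9573  0.0089]
 [ 0.9572 -0.289   0.0139]
 [ 0.0159  0.0046 -0.9999]] [-0.4183  0.1361  0.621   2.0325 -0.1126  0.995   1.5369]
[[ 1.      0.      0.0008 -0.0001]
 [-0.0003  0.9491  0.3149 -0.0802]
 [-0.0008 -0.3149  0.9491 -0.1419]
 [ 0.      0.      0.      1.    ]]
cover 0.92 [183. 291.] [ 0.4542 -0.2448  0.0756]
cover 0.91 [132.  87.] [ 0.262  -0.2378  0.0106]
rib 0.84 [  1. 237.] [ 0.3574 -0.4293  0.0246]
rib 0.73 [145.  74.] [ 0.2574 -0.2175  0.0191]
tab_top 0.68 [405. 406.] [ 0.4415 -0.0782  0.2857]
tab_top 0.61 [251. 289.] [ 0.4731 -0.1833  0.0722]
park 0.95 [304. 288.] [ 0.4929 -0.1357  0.0598]
```

View pics/w0.png

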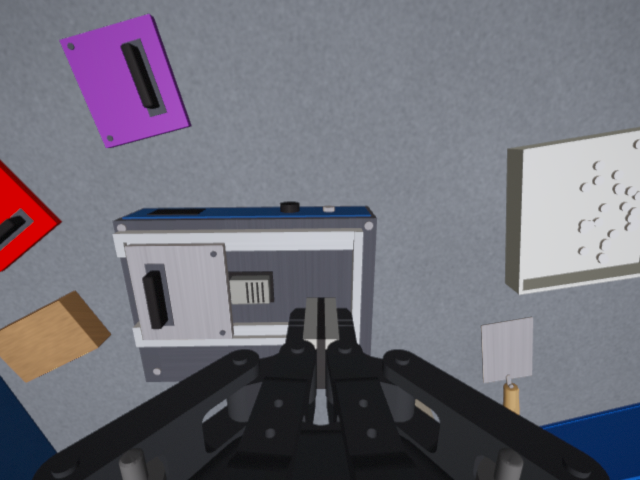

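The wrist view shows the cover with corners about (125,247)–(232,335), its rib at (155,300), and the tab at (230–272, 273–304). I'll fit both with depth.

```bash
python3 - <<'E'
from h import *
np.set_printoptions(precision=4,suppress=True)
c=cam('wrist')
def px(uvs,z): return np.array([world(c,p,z) for p in uvs])
C=px([(125,247),(224,243),(232,335),(141,340)],.076)
T=px([(230,274),(270,274),(272,303),(231,304)],.074)
print('cover corners',C,'sides',np.linalg.norm(np.diff(np.vstack([C,C[:1]]),axis=0),axis=1));print('tab mid',T.mean(0),np.linalg.norm(np.diff(T,axis=0),axis=1))
d=world(c,(352,237),.068)-world(c,(125,243),.068);print('runner dir',d/np.linalg.norm(d))
# depth fit
v,u=np.mgrid[0:480,0:640];K=c['K'];D=c['range_z']
P=np.stack([(u-K[0,2])/K[0,0]*D,(v-K[1,2])/K[1,1]*D,D],-1)@c['R'].T+c['t']
for n,b,lo,hi in [('cover',(110,225,240,350),.0735,.0795),('tab',(227,266,285,312),.068,.078),('rib',(130,255,180,340),.088,.1)]:
    m=np.zeros((480,640),bool);m[b[1]:b[3],b[0]:b[2]]=1
    m&=(P[...,2]>lo)&(P[...,2]<hi)&(D>0)
    q=P[m];r=cv2.minAreaRect((q[:,:2]*1000).astype(np.float32));print(n,len(q),r,np.median(q[:,2]))
E
```

```text
cover corners [[ 0.3969 -0.2729  0.076 ]
 [ 0.4197 -0.1854  0.076 ]
 [ 0.5125 -0.2141  0.076 ]
 [ 0.4908 -0.3032  0.076 ]] sides [0.0904 0.0972 0.0918 0.0986]
tab mid [ 0.471  -0.1789  0.074 ] [0.0379 0.0308 0.0401]
runner dir [0.2655 0.9641 0.    ]
cover 7849 ((457.76641845703125, -243.7729034423828), (107.83265686035156, 109.49082946777344), 68.34259796142578) 0.07544662574636313
tab 1000 ((478.078857421875, -187.63360595703125), (39.79497528076172, 33.32526779174805), 73.13314056396484) 0.07206354594852413
rib 702 ((451.13494873046875, -267.3846740722656), (10.428900718688965, 54.240264892578125), 73.22637176513672) 0.0929646695109353
```

Direction of the rails ≈ 73–75°, so tool x already lies along them. The tab point is about (0.475, -0.180).

Call:
{"fn": "move_arm", "kwargs": {
  "increments": [
    [[-20, 20, 10], [0.0045, -0.016, 0], 1],
    [[-21, 21, 20], [0, 0, 0], 1],
    [[-21, 22, 30], [0, 0, 0], 1],
    [[0, 0, 30], [0, 0, 0], 1],
    [[0, 0, 25], [0, 0, 0], 1],
    [[0, 0, 0], [0, 0, 0], 1]
  ]
}}

```text
clock: 3.3
eef_pos: [0.481, -0.1703, 0.1109]
tool_rot: [[0.268, 0.963, 0.006], [0.963, -0.268, 0.004], [0.005, 0.005, -1.0]]
contact_force: [-1.2, 0.5, -0.4]
finger_gap: 0.0001
```

```bash
python3 - <<'E'
from h import *
np.set_printoptions(precision=4,suppress=True)
o=robot.get_obs();print(o['clock'],o['eef_pos'],o['tool_rot'],o['contact_force'])
c=cam('wrist');save(c,'w1.png')
for t in ['cover','rib','tab_top']:
    for d in robot.mark_of('wrist',t)[:1]: print(t,round(d['p'],2),np.round(d['at']),world(c,d['at']))
v,u=np.mgrid[0:480,0:640];K=c['K'];D=c['range_z']
P=np.stack([(u-K[0,2])/K[0,0]*D,(v-K[1,2])/K[1,1]*D,D],-1)@c['R'].T+c['t']
# print edges project: tcp
p=c['R'].T@(o['eef_pos']-c['t']);print('tcp px',(K@p/p[2])[:2])
E
```

```text
3.3 [ 0.481  -0.1703  0.1109] [[ 0.2682  0.9633  0.0065]
 [ 0.9633 -0.2682  0.0035]
 [ 0.0052  0.0053 -1.    ]] [-1.1609  0.517  -0.3985]
rib 0.7 [123. 287.] [ 0.4479 -0.2672  0.0932]
tab_top 0.88 [298. 277.] [ 0.4755 -0.1823  0.0726]
tcp px [320.634  313.6834]
```

View pics/w1.png

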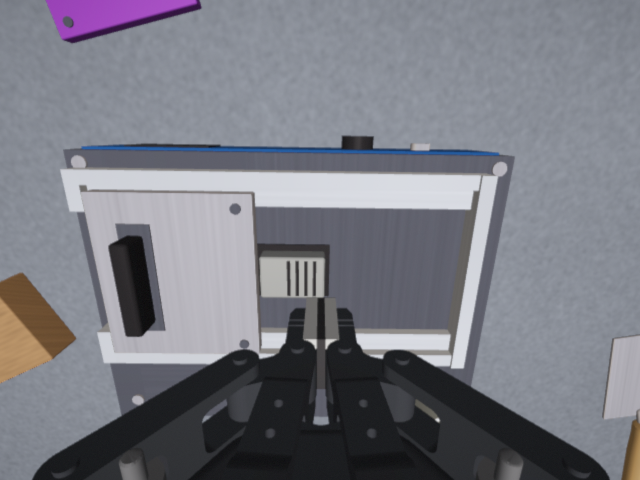

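The tab block spans (260–326, 251–298) with its press point at (298,277). That puts the correction at about x −13, y −2 mm, and then I press down.

Call:
{"fn": "move_arm", "kwargs": {
  "increments": [
    [[-13, -2, 5], [0, 0, 0], 1],
    [[0, 0, 15], [0, 0, 0], 1],
    [[0, 0, 12], [0, 0, 0], 1],
    [[0, 0, 8], [0, 0, 0], 1],
    [[0, 0, 6], [0, 0, 0], 1]
  ]
}}

```text
clock: 3.92
eef_pos: [0.4857, -0.1816, 0.0775]
tool_rot: [[0.262, 0.964, 0.031], [0.965, -0.263, 0.002], [0.01, 0.029, -1.0]]
contact_force: [-0.4, -0.0, 1.2]
finger_gap: 0.0002
```

Call:
{"fn": "move_arm", "kwargs": {
  "increments": [
    [[0, -8, 0], [0.029, -0.01, 0], 1],
    [[0, -2, 0], [0, 0, 0], 1]
  ]
}}

```text
clock: 4.08
eef_pos: [0.4763, -0.1782, 0.077]
tool_rot: [[0.262, 0.965, -0.0], [0.965, -0.262, 0.001], [0.001, -0.001, -1.0]]
contact_force: [-0.5, 0.4, 0.2]
finger_gap: -0.0002
```

```bash
python3 - <<'E'
from h import *
o=robot.get_obs();print(o['clock'],o['eef_pos'],o['tool_rot'].round(3),o['joints'].round(3),o['contact_force'])
E
```

```text
4.0833 [ 0.47628789 -0.17823738  0.07697013] [[ 0.262  0.965 -0.   ]
 [ 0.965 -0.262  0.001]
 [ 0.001 -0.001 -1.   ]] [-0.142  0.482  0.536  2.056 -0.378  0.7    1.944] [-0.45560652  0.39372428  0.1938758 ]
```

Call:
{"fn": "move_arm", "kwargs": {
  "increments": [
    [[-3, 0, 3], [0, 0, 0], 1],
    [[0, 0, 4], [0, 0, 0], 1],
    [[0, 0, 4], [0, 0, 0], 1],
    [[0, 0, 4], [0, 0, 0], 1]
  ]
}}

```text
clock: 4.42
eef_pos: [0.4765, -0.1811, 0.0625]
tool_rot: [[0.261, 0.965, 0.004], [0.965, -0.261, 0.001], [0.002, 0.003, -1.0]]
contact_force: [-10.3, 6.6, 64.4]
finger_gap: -0.0002
```

The tab is at its hard stop: tip z is 62.5 mm and the force is 64 N. I'll hold briefly, lift off and go behind the rib.

Call:
{"fn": "move_arm", "kwargs": {
  "increments": [
    [[0, 0, 0], [0, 0, 0], 1],
    [[0, 0, 0], [0, 0, 0], 1],
    [[0, 0, -15], [0, 0, 0], 1],
    [[0, 0, -25], [0, 0, 0], 1],
    [[0, 0, -20], [0, 0, 0], 1],
    [[-28, 0, 0], [0, 0, 0], 1],
    [[-29, 0, 0], [0, 0, 0], 1],
    [[-29, 0, 0], [0, 0, 0], 1],
    [[-26, 0, 0], [0, 0, 0], 1],
    [[0, 0, 0], [0, 0, 0], 1]
  ]
}}

```text
clock: 5.25
eef_pos: [0.4491, -0.2917, 0.1232]
tool_rot: [[0.254, 0.967, 0.009], [0.967, -0.254, 0.002], [0.005, 0.008, -1.0]]
contact_force: [-0.7, -0.2, 0.2]
finger_gap: 0.0005
```

```bash
python3 - <<'E'
from h import *
o=robot.get_obs();print(o['clock'],o['eef_pos'],o['tool_rot'].round(3),o['contact_force'])
c=cam('wrist');save(c,'w2.png')
for t in ['cover','rib','tab_top']:
    for d in robot.mark_of('wrist',t)[:1]: print(t,round(d['p'],2),np.round(d['at']),world(c,d['at']))
E
```

```text
5.25 [ 0.44906498 -0.29167632  0.1231622 ] [[ 0.254  0.967  0.009]
 [ 0.967 -0.254  0.002]
 [ 0.005  0.008 -1.   ]] [-0.7090241  -0.23220382  0.23951377]
cover 0.67 [ 88. 147.] [ 0.3370567  -0.4355667   0.00961967]
rib 0.96 [ 97. 177.] [ 0.35879933 -0.43426429  0.01788893]
tab_top 0.82 [493. 265.] [ 0.47666477 -0.18340612  0.06263032]
```

View pics/w2.png

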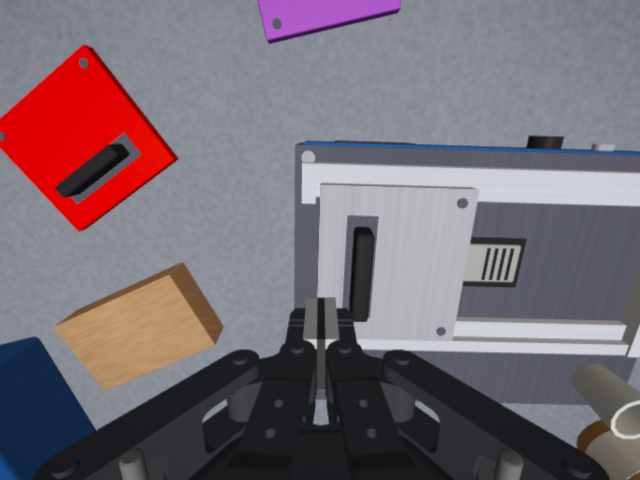

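The tab top now reads 62.6 mm, so it is fully in. The cover is still seated, with the rib at (353–374, 227–321). Descending behind the rib.

Call:
{"fn": "move_arm", "kwargs": {
  "increments": [
    [[-2, -4, 8], [0.008, 0, 0], 1],
    [[0, -1, 12], [0, 0, 0], 1],
    [[0, -1, 12], [0.005, 0, 0], 1],
    [[0, 0, 6], [0, 0, 0], 1],
    [[0, 0, 0], [0, 0, 0], 1]
  ]
}}

```text
clock: 5.87
eef_pos: [0.4471, -0.282, 0.0866]
tool_rot: [[0.241, 0.971, -0.001], [0.97, -0.241, 0.013], [0.012, -0.004, -1.0]]
contact_force: [-9.8, 2.8, 28.3]
finger_gap: 0.0
```

28 N upward at z = 87 mm: y drifted +10 mm, so the finger's shoulder has probably landed on the rib top. I'll lift, back off and look.

Call:
{"fn": "move_arm", "kwargs": {
  "increments": [
    [[0, 0, -12], [0, 0, 0], 1],
    [[0, 0, -10], [0, -0.012, 0], 1],
    [[-14, 0, 0], [0, 0, 0], 1],
    [[0, 0, 0], [0, 0, 0.015], 1]
  ]
}}

```text
clock: 6.2
eef_pos: [0.4439, -0.2935, 0.1083]
tool_rot: [[0.251, 0.968, -0.006], [0.968, -0.251, 0.002], [0.0, -0.006, -1.0]]
contact_force: [-0.6, -0.9, 0.4]
finger_gap: 0.0
```

```bash
python3 - <<'E'
from h import *
o=robot.get_obs();print(o['clock'],o['eef_pos'],o['tool_rot'].round(3),o['contact_force'])
c=cam('wrist');save(c,'w3.png')
v,u=np.mgrid[0:480,0:640];K=c['K'];D=c['range_z']
P=np.stack([(u-K[0,2])/K[0,0]*D,(v-K[1,2])/K[1,1]*D,D],-1)@c['R'].T+c['t']
L=(P-o['eef_pos'])@o['tool_rot']*1000  # tool coords
dark=c['image'].max(-1)<50
m=(P[...,2]>.088)&(P[...,2]<.099)&dark&(u>300)&(v<330)&(u<460)
q=L[m];print(m.sum(),np.percentile(q,[2,50,98],axis=0).round(1),'wz',np.median(P[m][:,2]))
# finger geometry: in tool coords, z>-30
g=(np.abs(L[...,0])<40)&(L[...,2]>-40)&(L[...,2]<3)&(np.abs(L[...,1])<25)&(P[...,2]>.1)&(D>0)&(D<.25)
for z0 in range(-40,3,5):
    s=L[g&(L[...,2]>=z0)&(L[...,2]<z0+5)]
    if len(s)>5: print(z0,len(s),np.percentile(s[:,0],[1,99]).round(1),np.percentile(s[:,1],[1,99]).round(1))
E
```

```text
6.2 [ 0.44391115 -0.29346564  0.10829261] [[ 0.251  0.968 -0.006]
 [ 0.968 -0.251  0.002]
 [ 0.    -0.006 -1.   ]] [-0.57333318 -0.89060191  0.37604877]
1513 [[ 21.1 -25.9  13.8]
 [ 26.   -4.8  15.2]
 [ 30.9  16.9  19.2]] wz 0.09316947781924098
-40 717 [-11.9  11. ] [-11.8  11. ]
-35 307 [-13.3  13.2] [-11.4  -6.3]
-30 487 [-13.4  13.3] [-11.2  -6. ]
-25 416 [-13.2  13.2] [-11.2  -6. ]
-20 376 [-13.4  13.2] [-11.3  -5.8]
-15 343 [-13.3  13.2] [-11.1  -5.8]
-10 262 [-12.3  12.2] [-11.1  -6. ]
-5 59 [-6.2  5.8] [-10.9  -9.8]
```

View pics/w3.png

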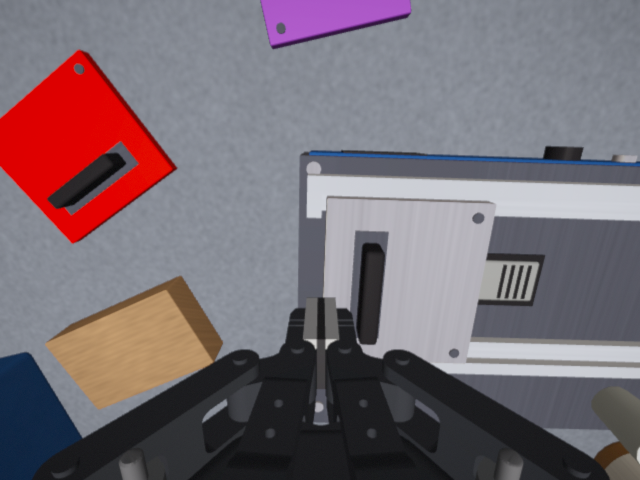

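The depth confirms it: the finger is ±6 mm wide at the tip but ±13.3 mm from about 7 mm up. The rib's rear face is at tool x = 21 mm, centred in y, and the cover still lies flat on its seat. I'll back off a few mm and descend.

Call:
{"fn": "move_arm", "kwargs": {
  "increments": [
    [[-6, 0, 6], [-0.006, 0, 0], 1],
    [[-2, 0, 8], [0, 0, 0], 1],
    [[0, 0, 8], [0, 0, 0], 1],
    [[0, 0, 3], [0, 0, 0], 1]
  ]
}}

```text
clock: 6.58
eef_pos: [0.443, -0.2967, 0.0793]
tool_rot: [[0.249, 0.969, -0.001], [0.969, -0.249, 0.003], [0.003, -0.002, -1.0]]
contact_force: [-0.3, 0.7, -0.2]
finger_gap: 0.0002
```

Call:
{"fn": "move_arm", "kwargs": {
  "increments": [
    [[5, 0, 0], [0, 0, 0], 1],
    [[5, 0, 0], [0, 0, 0], 1],
    [[6, 0, 0], [0, 0, 0], 1],
    [[6, 0, 0], [0, 0, 0], 1],
    [[6, 0, 0], [0, 0, 0], 1]
  ]
}}

```text
clock: 7.0
eef_pos: [0.4489, -0.2684, 0.0772]
tool_rot: [[0.252, 0.968, -0.005], [0.968, -0.252, 0.003], [0.001, -0.005, -1.0]]
contact_force: [-0.0, -0.9, -0.9]
finger_gap: -0.0004
```

```bash
python3 - <<'E'
from h import *
o=robot.get_obs();print(o['clock'],o['eef_pos'],o['tool_rot'].round(3),o['contact_force'])
c=cam('wrist');save(c,'w4.png',(250,150,640,400),2)
E
```

```text
7.0 [ 0.44886977 -0.26836914  0.07717085] [[ 0.252  0.968 -0.005]
 [ 0.968 -0.252  0.003]
 [ 0.001 -0.005 -1.   ]] [-7.60429140e-04 -8.77756889e-01 -8.70064382e-01]
```

View pics/w4.png

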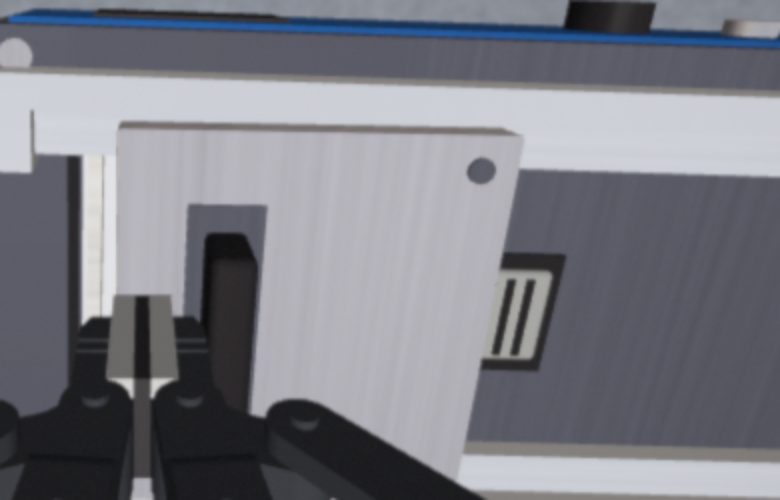

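The cover is sliding flat over the pressed tab, displaced about 19 mm. Continuing.

Call:
{"fn": "move_arm", "kwargs": {
  "increments": [
    [[7, 0, -1], [0, 0, 0], 1],
    [[8, 0, -1], [0, 0, 0], 1],
    [[8, 0, 0], [0, 0, 0], 1],
    [[8, 0, -0.5], [-0.004, 0, 0], 1],
    [[8, 0, 0], [0, 0, 0], 1]
  ]
}}

```text
clock: 7.47
eef_pos: [0.4602, -0.2259, 0.0806]
tool_rot: [[0.25, 0.968, 0.0], [0.968, -0.25, 0.002], [0.002, -0.0, -1.0]]
contact_force: [-0.1, -2.7, -0.3]
finger_gap: -0.0002
```

Call:
{"fn": "move_arm", "kwargs": {
  "increments": [
    [[8, 0, 0.5], [0, 0, 0], 1],
    [[8, 0, 0.5], [0, 0, 0], 1],
    [[8, 0, 0], [0, 0, 0], 1],
    [[6, 0, 0], [0, 0, 0], 1],
    [[4, 0, 0], [0, 0, 0], 1],
    [[2, 0, 0], [0, 0, 0], 1],
    [[0, 0, 0], [0, 0, 0], 1]
  ]
}}

```text
clock: 8.05
eef_pos: [0.4716, -0.1852, 0.0801]
tool_rot: [[0.247, 0.969, 0.002], [0.969, -0.247, 0.001], [0.002, 0.002, -1.0]]
contact_force: [-0.0, -2.3, 1.5]
finger_gap: 0.0001
```

About 105 mm along. Backing off, lifting and checking.

Call:
{"fn": "move_arm", "kwargs": {
  "increments": [
    [[-8, 0, 0], [0, 0, 0], 1],
    [[-12, 0, 0], [0, 0, 0], 1],
    [[0, 0, -25], [0, 0, 0], 1],
    [[0, 0, -35], [0, 0, 0], 1],
    [[-20, 0, -35], [0, 0, 0], 1],
    [[-30, 0, -20], [0, 0, 0], 1],
    [[0, 0, 0], [0, 0, 0], 1]
  ]
}}

```text
clock: 8.63
eef_pos: [0.4486, -0.26, 0.1977]
tool_rot: [[0.248, 0.969, -0.006], [0.969, -0.248, 0.003], [0.001, -0.007, -1.0]]
contact_force: [1.4, -0.6, 0.2]
finger_gap: 0.0001
```

```bash
python3 - <<'E'
from h import *
o=robot.get_obs();print(o['clock'],o['eef_pos'],o['contact_force'])
c=cam('wrist');save(c,'w5.png')
v,u=np.mgrid[0:480,0:640];K=c['K'];D=c['range_z']
P=np.stack([(u-K[0,2])/K[0,0]*D,(v-K[1,2])/K[1,1]*D,D],-1)@c['R'].T+c['t']
m=robot.cut_out('wrist','rib')
for d in robot.mark_of('wrist','rib')[:3]:
    w=world(c,d['at'],.085);print('rib',d['p'],d['at'],w,'moved',(w[:2]-[.4498,-.2725])@[.26,.9656])
for d in robot.cut_out('wrist','cover')[:3]:
    q=P[d['pixels']&(D>0)];q=q[(q[:,2]>.07)&(q[:,2]<.081)]
    if len(q)>200:
        A=np.c_[q[:,:2],np.ones(len(q))];s=np.linalg.lstsq(A,q[:,2],rcond=None)[0]
        r=cv2.minAreaRect((q[:,:2]*1000).astype(np.float32))
        print('cover',d['p'],d['at'],len(q),np.median(q[:,2]),'slope',s[:2],r)
E
```

```text
8.6333 [ 0.44860052 -0.26003095  0.19773437] [ 1.43501072 -0.56288864  0.1624264 ]
rib 0.98 [116.9, 178.5] [ 0.36150407 -0.39472466  0.085     ] moved -0.1409770759818187
rib 0.58 [437.3, 249.4] [ 0.47667545 -0.17060778  0.085     ] moved 0.10537474285331644
cover 0.69 [460.5, 242.0] 11510 0.07551467629753672 slope [0.00314433 0.00042668] ((483.607421875, -148.55596923828125), (91.16438293457031, 101.55732727050781), 74.55693817138672)
```

View pics/w5.png

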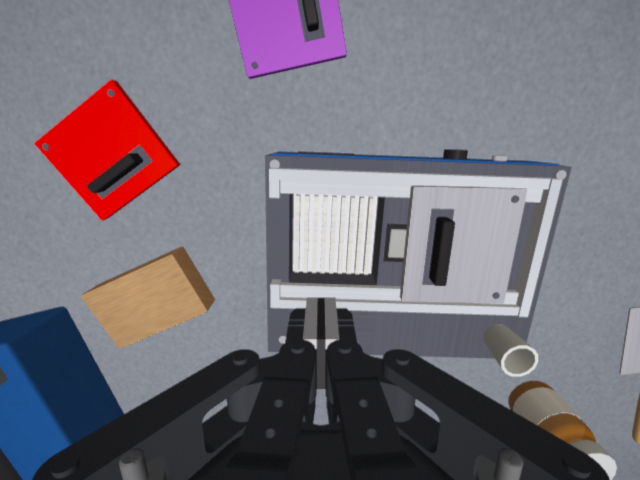

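The filter well is fully open at (293–380, 195–280). The cover lies flat at (410–525, 187–303), about 101–105 mm from its seat, and the cup is standing. Handing in.

```bash
python3 -c "
from plant import robot
print(robot.job_done(),robot.get_obs()['contact_force'])"
```

```text
the job is handed in; nothing more can be done
the job is handed in; nothing more can be done
```

The filter well is open. I pressed the snap tab to its hard stop, then pushed the cover by its rib with the shut fingers until it was wholly past the well. I backed the arm off, lifted it clear and handed the job in; the last clock reading was 8.6 s of the 38 s allowed, and no verdict was reported.

**Last checks:**
- **Tab:** its top read 62.6 mm by depth camera, which is fully in. The pressing force was 64 N.
- **Cover:** it had moved about 101 mm by its outline and 105 mm by its rib. The requirement is 85 mm. Its top is at 75.5 mm and its slope under 0.004 rad, so it lies flat on the runners.
- **Surroundings:** the cup and amber jar still stood in the last wrist picture. I did not measure the bystanders again. The arm was clear of everything.

**What went wrong:** on the first descent behind the rib, the wider part of a finger landed on the top of the rib, pressing down with about 28 N. I lifted off, saw the cover still flat and on its seat, backed off about 10 mm and came down cleanly.

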